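# Push the tins home in the rack

### The job

Put the food tins away in the wooden rack: push the tin that sticks out of its bay fully home against the back rail, and slide the tin that stands out on the worktop into the empty bay, also until it is fully home against the back rail, in either order. Only push the tins along the worktop with the fingers; do not lift them or tip them over. Leave the small jar in its bay and all the other things where they are.

Things in the scene. Friction and masses are not known exactly. Their poses are not given: they have to be found in the camera images.
- rack: Low light-wood rack, fixed: a back rail (46 mm high) and four dividers (10 mm thick, 36 mm high) form three bays open to the robot; no floor. Origin on the worktop; x points into the bays, y to the left along the row; turned a little about z. 316 mm wide. Dividers end at x = -35 mm, the rail's front face is at x = +34 mm: a tin fully home has its centre at x = -4 mm and projects 6 mm from its bay.
- bay_left (a point): Home place in the rack's left-hand bay: where the centre of the underside of a tin is when it is fully home, at x = -4, y = +102 mm of the rack, on the worktop. Axes as the rack's. The bay is 92 mm wide inside.
- bay_middle (a point): The same point of the middle bay (x = -4, y = 0 mm of the rack), 92 mm wide inside.
- bay_right (a point): The same point of the right-hand bay (x = -4, y = -102 mm of the rack), 92 mm wide inside.
- tin_parked: Closed round food tin, 75 mm across, 58 mm high, about 0.25 kg, standing upright in one of the rack's bays (which one varies), sticking out 20 to 32 mm further than when it is home. Origin at the centre of its underside, z up; its yaw means nothing. It looks the same as the other tin.
- tin_loose: Closed round food tin, the same as the other (75 mm across, 58 mm high, about 0.25 kg), standing upright on the worktop between the rack and the front edge, anywhere along the row. Origin at the centre of its underside, z up; its yaw means nothing.
- small_jar: Small round lidded glass jar, 46 mm across and 72 mm high, standing in the mouth of another of the three bays (which one varies); leave it alone. The bay that holds neither it nor a tin is the empty one. Origin at the centre of its underside.
- garlic: Garlic bulb, about 60 mm across and 58 mm high, lying just outside the right-hand end of the rack; leave it alone. Origin at the centre of its underside.
- lemon: Lemon, 71x53x51 mm, lying at the left of the worktop; leave it alone. Origin at the centre of its underside.
- cruet: Slim round salt cruet, clear with a tall cap, 47 mm across and 160 mm high, standing at the left towards the back; leave it alone. Origin at the centre of its underside.
- saucer: Saucer, 114 mm across and 18 mm high, at the right beside the sink, carrying the cup; leave it alone. Origin at the centre of its underside.
- cup: Espresso cup with a handle, 65x92x49 mm, standing on the saucer; leave it alone. Origin under it, near its centre.

How it is judged:
At the end, for the whole second after the job is handed in: Both tins stand upright and at rest on the worktop in bays of the rack, each within 6 mm of touching the back rail (x of tin_parked in the frame of rack between -0.0097 and 0.006 m and y of tin_parked in the frame of rack between -0.118 and 0.118 m and height (world z) of each of tin_parked, tin_loose below 0.006 m and angle between each of tin_parked, tin_loose's own z axis and vertical below 0.1 rad and linear speed of each of tin_parked, tin_loose below 0.01 m/s and x of tin_loose in the frame of rack between -0.0097 and 0.006 m and y of tin_loose in the frame of rack between -0.118 and 0.118 m).
It fails at once if a tin is lifted off the worktop (more than 12 mm) (height (world z) of tin_parked above 0.012 m).
It fails at once if a tin is lifted off the worktop (more than 12 mm) (height (world z) of tin_loose above 0.012 m).
It fails at once if a tin is tipped (more than 0.35 rad) (angle between tin_parked's own z axis and vertical above 0.35 rad).
It fails at once if a tin is tipped (more than 0.35 rad) (angle between tin_loose's own z axis and vertical above 0.35 rad).
It fails at once if the small jar or another bystander is shifted by more than 15 mm (distance of any of small_jar, garlic, lemon, cruet, saucer, cup from where it was at the start of the episode above 0.015 m).
It also fails if it takes over 61 s, if anything falls off the work surface, if the arm or the gripper's body presses on something with over 40 N, if the wrist force passes 120 N, or if a joint passes its speed limit or range.

### The arm

A 6-joint arm with a two-finger parallel gripper is mounted at the origin on a cart in front of the work surface, level with it; the furniture and walls round the work are solid. World frame = base frame: x ahead of the robot, y to its left, z up, the work surface at z = 0. Lengths are in m, angles in rad, forces in N, time in s.
With the tool pointing down it reaches from about 0.375 to 0.925 m from the base axis. Payload 5.7 kg.
Tool frame: the origin (TCP) lies midway between the tips of the shut fingers; the grasp point (between the pads) lies 19 mm behind it; z points along the fingers, x is the direction in which the jaws open and shut, and the axes are right-handed (so a half turn about z gives the same grasp; the last joint's range is limited). The gripper opens to 88 mm and grips with 3 to 60 N. Pads are 20 mm wide; open, the fingers measure 115 mm over their backs; the gripper's body (75 mm by 178 mm) begins 61 mm behind the grasp point.
Start: joints at [-1.416, 0.359, 1.51, -0, 1.272, -0.115], TCP at [0.16, -0.578, 0.191] pointing down, gripper open.
Joint ranges: [-2.97, 2.97], [-1.01, 2.36], [0.21, 2.38], [-0.96, 4.11], [0.2, 2.71], [-2.98, 2.98]. Speed limits (rad/s): [2.39, 2.39, 3.14, 3.14, 3.14, 3.14].

### API

Orientations are given as a unit quaternion [x, y, z, w].
In Python, from bench import move_ptp, servo_line, goto_joints, move_gripper, sleep, inverse_kinematics, capture, PlanningError, close_job, spot_in, silhouettes, current_clock, current_joint_pos, current_qvel, current_joint_torque, current_position, current_orientation, current_force, current_torque, current_finger_gap gives the robot as it stands. Calls block until the motion is done:
- move_ptp(position, orientation): joint-space move of the TCP to a pose.
- servo_line(position, orientation=None, rate=0.15, contact_N=None): straight line of the TCP; orientation=None keeps the orientation; rate is the mean speed in m/s. With contact_N (N) it stops when the force on the tool has changed by that much, and returns True; else False.
- goto_joints(angles): joint-space move.
- move_gripper(opening): finger opening in m; the grip force is fixed at half the most; returns when the fingers have stopped.
- sleep(seconds).
- inverse_kinematics(position, orientation): joint angles nearest the present ones, or None.
- capture(name): name is "scene" or "top"; returns a dict with "image" (480x640x3 uint8, blue, green, red), "range_z" (480x640 float32, m along the optical axis (not along the pixel's ray), 0 where there is no reading), "intrinsics" (3x3 intrinsics, pixels), "R" (3x3) and "t" (3): a world point X has camera coordinates R X + t. Camera axes: x right, y down, z forward; pixel columns grow to the right and rows downward; lengths in m; the calibration is good to about 2 mm. A picture is of the moment at which its call begins.
A pose or a line that the arm cannot do raises PlanningError and nothing moves.
- close_job(): hands the job in, once; it reports no verdict.
Trained networks look in the newest picture that a camera, given by its name, has taken for a name from the list of things; names that differ only in an ending like _2 or _b are one class to them, and where a whole thing is asked for, a point or a joint stands for the part that bears it (a point fixed in the world has none). Each returns a list of dicts, best first, with "conf" (0 to 1); they miss things now and then, are a little off and sometimes report something else, mostly with a low value. They report only what shows in the picture. A call takes as long as a camera call.
- spot_in(camera, query): "xy" ([column, row] in pixels, amid what is visible of it).
- silhouettes(camera, query): "region" (480x640 bool, what is visible of it) and "xy" ([column, row] in pixels, amid what is visible of it).
Readings, each from a call of its own:
- current_clock(): time.
- current_joint_pos(): joint angles.
- current_qvel(): joint speeds.
- current_joint_torque(): joint torques, N m.
- current_position(): TCP position.
- current_orientation(): TCP orientation.
- current_force(): force on the tool from outside, world axes, zero at the start.
- current_torque(): the same for the moment, N m.
- current_finger_gap(): finger opening in m.
Only numpy, scipy, OpenCV 4.12 (cv2) and the standard library are available. Lean on these libraries where they do the work, as an engineer would, in place of code of your own. Each camera call takes 0.05 s, during which the arm holds its last target.

## Working session

There is one attempt and no reset: what is moved stays moved. The work goes in short steps, each a Python script; the robot and the scene stay as the last script left them, time stands still between calls to the robot, and variables do not carry over. Pictures are saved under pics/ and viewed, and the job is handed in when it is done.

```bash
mkdir -p pics; ls; python3 - <<'E'
from bench import *
import cv2
for n in("scene","top"):
    c=capture(n); cv2.imwrite(f"pics/{n}0.png",c["image"]); print(n,c["R"],c["t"],c["intrinsics"])
    for q in("tin_parked","tin_loose","small_jar","rack","garlic","lemon","cruet","cup"):
        print(q,[(round(d["conf"],2),[round(float(v)) for v in d["xy"]]) for d in spot_in(n,q)])
print(current_clock(),current_orientation())
E
```

```text
pics
scene [[ 0.66811695 -0.74397586  0.01093859]
 [-0.30904894 -0.29085019 -0.90548049]
 [ 0.67683712  0.60158631 -0.42424689]] [-0.35335034  0.22602062  0.98130626] [[534.77988677   0.         319.80118297]
 [  0.         534.77988677 240.39908437]
 [  0.           0.           1.        ]]
tin_parked [(0.7, [279, 224])]
tin_loose [(0.86, [266, 262])]
small_jar [(0.7, [304, 235])]
rack [(0.59, [333, 243])]
garlic [(0.58, [366, 264])]
lemon [(0.24, [332, 243])]
cruet []
cup [(0.93, [490, 301])]
top [[ 0.02582907 -0.999562    0.01444552]
 [-0.98589482 -0.02786091 -0.16503081]
 [ 0.16536099 -0.00997917 -0.98618262]] [-0.02399735  0.56267973  1.42025044] [[576.40212758   0.         315.11048523]
 [  0.         576.40212758 237.29104626]
 [  0.           0.           1.        ]]
tin_parked [(0.57, [234, 232])]
tin_loose [(0.82, [278, 291]), (0.15, [272, 211])]
small_jar [(0.7, [274, 234]), (0.22, [235, 231])]
rack [(0.91, [278, 213]), (0.43, [234, 231])]
garlic [(0.77, [353, 235])]
lemon [(0.77, [153, 253])]
cruet [(0.74, [152, 203])]
cup [(0.69, [473, 227]), (0.27, [150, 252])]
0.9 [ 7.95777110e-01 -6.05589623e-01 -2.30828369e-05 -1.42596382e-05]
```

View pics/top0.png

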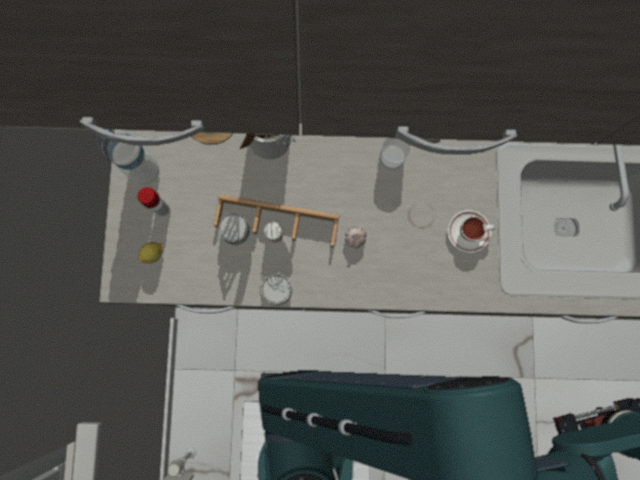

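View pics/scene0.png

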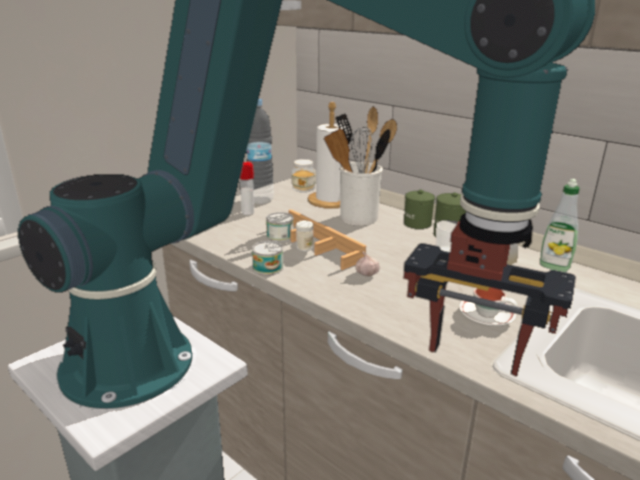

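Top view: the parked tin is in the left bay (234,230), the jar in the middle bay (273,231), and the right bay is empty (~315,228). The loose tin is at (277,290), in front of the jar, and the garlic at (355,237). Next I'll measure them in metres.

```bash
cat > h.py <<'E'
from bench import *
import numpy as np, cv2
def cloud(n):
    c=capture(n); Z=c["range_z"]; K=c["intrinsics"]
    v,u=np.mgrid[:480,:640]
    P=np.stack([(u-K[0,2])/K[0,0]*Z,(v-K[1,2])/K[1,1]*Z,Z],-1)
    W=(P-c["t"])@c["R"]; W[Z==0]=np.nan
    return c,W
def mask(n,q):
    r=silhouettes(n,q)
    return r
def topcirc(W,m,h):
    p=W[m]; p=p[~np.isnan(p[:,0])]
    t=p[(abs(p[:,2]-h)<.01)]
    if len(t)<8: return len(t),None
    (x,y),r=cv2.minEnclosingCircle(t[:,:2].astype(np.float32))
    return len(t),np.round([x,y,r,*np.median(t,0)],4)
E
python3 - <<'E'
from h import *
for n in("top","scene"):
    c,W=cloud(n)
    for q,h in(("tin_parked",.058),("tin_loose",.058),("small_jar",.072),("garlic",.05)):
        for r in mask(n,q)[:2]:
            print(n,q,round(r["conf"],2),np.round(r["xy"]),r["region"].sum(),*topcirc(W,r["region"],h))
    if n=="top":
        # rack: points at heights
        sub=W[185:255,205:350].reshape(-1,3); 
        img=c["image"][185:255,205:350]
        hsv=cv2.cvtColor(img,cv2.COLOR_BGR2HSV).reshape(-1,3)
        sel=(hsv[:,1]>90)&(hsv[:,2]>110)&(sub[:,2]>.02)&(sub[:,2]<.06)
        p=sub[sel]; print(len(p)); np.save("rack.npy",p)
        q=p[p[:,2]>.041]; print(len(q)); 
        r=cv2.minAreaRect(q[:,:2].astype(np.float32)); print("rail",r)
        r=cv2.minAreaRect(p[:,:2].astype(np.float32)); print("all",r)
        im=cv2.resize(c["image"][170:310,130:380],None,fx=3,fy=3,interpolation=cv2.INTER_CUBIC); cv2.imwrite("pics/zoom.png",im)
        print(np.round(W[200:320:12,277],3))
E
```

```text
top tin_parked 0.83 [236. 230.] 813 661 [0.5818 0.1993 0.0382 0.582  0.2001 0.0546]
top tin_loose 0.89 [281. 291.] 726 671 [0.428  0.0841 0.0375 0.4283 0.0841 0.0544]
top small_jar 0.57 [275. 233.] 327 263 [0.5734 0.0971 0.0233 0.5719 0.0971 0.0707]
top garlic 0.91 [356. 234.] 362 133 [ 0.5702 -0.1142  0.0204  0.5683 -0.1129  0.0434]
686
375
rail ((0.60883629322052, 0.0930585116147995), (0.3112880289554596, 0.07715639472007751), 81.14940643310547)
all ((0.6077219843864441, 0.09303354471921921), (0.312456339597702, 0.07936909794807434), 81.75625610351562)
[[ 0.669  0.095 -0.003]
 [ 0.634  0.093  0.007]
 [ 0.59   0.088  0.074]
 [ 0.559  0.087  0.077]
 [ 0.54   0.09   0.   ]
 [ 0.508  0.089  0.   ]
 [ 0.476  0.087  0.002]
 [ 0.441  0.084  0.05 ]
 [ 0.411  0.082  0.05 ]
 [   nan    nan    nan]]
scene tin_parked 0.85 [281. 223.] 688 314 [0.5818 0.198  0.0422 0.5797 0.1957 0.0551]
scene tin_loose 0.72 [267. 260.] 963 426 [0.4284 0.0848 0.0423 0.4241 0.0806 0.0551]
scene small_jar 0.8 [306. 236.] 463 126 [0.5683 0.0937 0.0231 0.5658 0.0879 0.0705]
scene small_jar 0.32 [332. 247.] 1437 0 None
scene garlic 0.59 [366. 265.] 394 90 [ 0.5658 -0.1164  0.0186  0.5654 -0.1169  0.0438]
```

View pics/zoom.png

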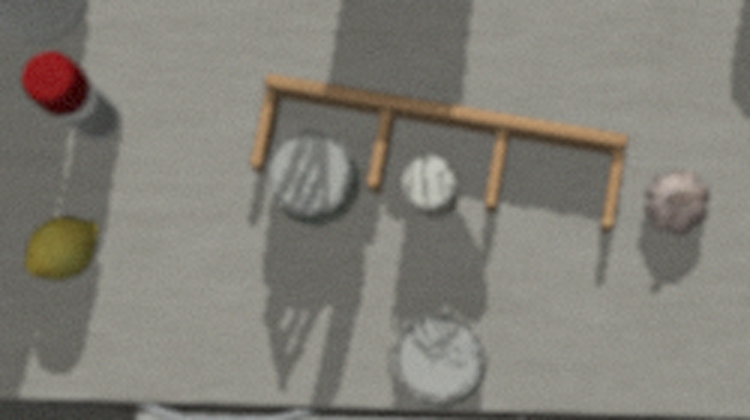

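```bash
cat >> h.py <<'E'
def quat(phi):
    from scipy.spatial.transform import Rotation as R
    x=np.array([np.cos(phi),np.sin(phi),0]); z=np.array([0,0,-1.]); y=np.cross(z,x)
    return R.from_matrix(np.c_[x,y,z]).as_quat()
E
python3 - <<'E'
import numpy as np
from scipy.optimize import minimize
p=np.load("rack.npy")[:,:2]
def sd(q,c,h):
    d=np.abs(q-c)-h; return np.hypot(*np.maximum(d,0).T)+np.minimum(d.max(1),0)*0
boxes=[((.039,0),(.005,.158))]+[((0,y),(.035,.005)) for y in(-.153,-.051,.051,.153)]
def f(v):
    c,s=np.cos(v[2]),np.sin(v[2]); q=(p-v[:2])@np.array([[c,-s],[s,c]])
    d=np.min([sd(q,np.array(b),np.array(h)) for b,h in boxes],0)
    return np.minimum(d,.01).sum()
best=min((minimize(f,[.603+dx,.093,a],method="Nelder-Mead",options=dict(xatol=1e-5,fatol=1e-6)) for dx in(-.005,0,.005) for a in(-.12,-.15,-.18)),key=lambda r:r.fun)
v=best.x; print(v,best.fun/len(p))
c,s=np.cos(v[2]),np.sin(v[2]); M=np.array([[c,-s],[s,c]])
for n,t in dict(parked=(.5818,.199),loose=(.428,.0843),jar=(.572,.097),garlic=(.569,-.114)).items(): print(n,(np.array(t)-v[:2])@M)
q=(p-v[:2])@M; print(q.min(0),q.max(0)); print(np.histogram(q[q[:,0]<.02,1],bins=np.arange(-.165,.17,.01)))
np.save("rackpose.npy",v)
E
```

```text
[ 0.6019286   0.09324351 -0.1454239 ] 5.086971894788583e-06
parked [-0.03524151  0.10172331]
loose [-0.17079669 -0.03405342]
jar [-0.03015705 -0.00062017]
garlic [-0.00254898 -0.20982771]
[-0.03415685 -0.15559283] [0.04545662 0.15684407]
(array([ 3, 56,  0,  0,  0,  0,  0,  0,  0,  0,  0, 66,  0,  0,  0,  0,  0,
        0,  0,  0,  0, 61,  2,  0,  0,  0,  0,  0,  0,  0,  0, 56,  6]), array([-0.165, -0.155, -0.145, -0.135, -0.125, -0.115, -0.105, -0.095,
       -0.085, -0.075, -0.065, -0.055, -0.045, -0.035, -0.025, -0.015,
       -0.005,  0.005,  0.015,  0.025,  0.035,  0.045,  0.055,  0.065,
        0.075,  0.085,  0.095,  0.105,  0.115,  0.125,  0.135,  0.145,
        0.155,  0.165]))
```

```bash
cat >> h.py <<'E'
V=np.load("rackpose.npy")
def w(xr,yr,z):
    c,s=np.cos(V[2]),np.sin(V[2]); return [V[0]+c*xr-s*yr,V[1]+s*xr+c*yr,z]
def best_q(pos,phi):
    o=[]
    for k in(-1,0,1):
        qq=quat(phi+np.pi*k); j=inverse_kinematics(pos,qq)
        if j is not None: o.append((abs(j[5]),k,qq))
    return min(o,key=lambda a:a[0])[2]
E
python3 - <<'E'
from h import *
a=w(-.125,.102,.18)
q=best_q(a,V[2]+np.pi/2); print(inverse_kinematics(a,q))
move_ptp(a,q); move_gripper(.030)
servo_line(w(-.125,.102,.02),rate=.12)
print(current_force(),current_clock(),current_finger_gap())
servo_line(w(-.085,.102,.02),rate=.06)
r=servo_line(w(-.036,.102,.02),rate=.025,contact_N=12)
p=np.array(current_position()); c,s=np.cos(V[2]),np.sin(V[2])
print(r,(p[:2]-V[:2])@np.array([[c,-s],[s,c]]),p,current_force(),current_clock())
servo_line(w(-.125,.102,.02),rate=.12)
servo_line(w(-.125,.102,.15),rate=.15)
cc,W=cloud("top")
for q in("tin_parked","tin_loose","small_jar"):
    for r in mask("top",q)[:1]: print(q,topcirc(W,r["region"],.072 if "jar" in q else .058))
cv2.imwrite("pics/a1.png",cv2.resize(cc["image"][170:310,130:380],None,fx=3,fy=3)); print(current_clock())
E
```

```text
[ 2.77863142e-01  2.79442879e-01  1.66093390e+00 -4.44089210e-16
  1.20121587e+00 -1.14750929e+00]
[-0.53305283 -0.4639672   0.56030341] 6.8917 0.030134648085450848
True [-0.04777971  0.10157836] [0.56937314 0.20067351 0.01921809] [-0.59041491  0.84363818  0.6737637 ] 9.1667
tin_parked (620, array([0.6123, 0.1952, 0.0385, 0.6132, 0.1925, 0.0547]))
tin_loose (676, array([0.4285, 0.0841, 0.0376, 0.4285, 0.0841, 0.0546]))
small_jar (267, array([0.5732, 0.0972, 0.0233, 0.5721, 0.0969, 0.0703]))
11.1667
```

View pics/a1.png

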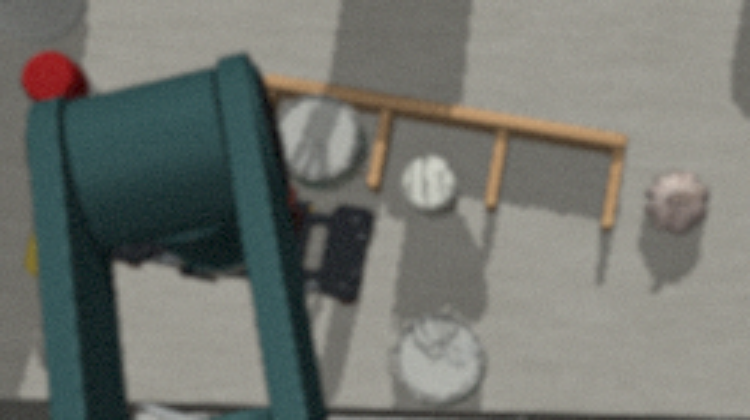

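The first tin is home: the TCP stopped at rack x = -0.0478, as predicted, and the tin measures x ≈ -0.0045. The picture shows the tin against the rail at (320,140) and the jar not moved. Now the loose tin: first a diagonal push to in front of the right bay.

```bash
python3 - <<'E'
from h import *
c,s=np.cos(V[2]),np.sin(V[2]); M=np.array([[c,-s],[s,c]])
t=(np.array([.4283,.0843])-V[:2])@M; g=np.array([-.10,-.102]); d=(g-t)/np.linalg.norm(g-t)
ang=V[2]+np.arctan2(d[1],d[0])
a=t-.062*d; P=w(*a,.15); q=best_q(P,ang+np.pi/2); print(t,d,P,inverse_kinematics(P,q))
move_ptp(P,q)
servo_line(w(*a,.02),rate=.12); print(current_clock())
e=g-.0444*d
r=servo_line(w(*e,.02),rate=.05,contact_N=12); print("contact",r,current_force())
b=e-.03*d
servo_line(w(*b,.02),rate=.12); servo_line(w(*b,.15),rate=.15)
cc,W=cloud("top")
for q in("tin_loose","small_jar"):
    for r in mask("top",q)[:2]:
        n,k=topcirc(W,r["region"],.072 if "jar" in q else .058); print(q,n,k, None if k is None else (k[:2]-V[:2])@M)
cv2.imwrite("pics/a2.png",cv2.resize(cc["image"][170:310,130:380],None,fx=3,fy=3)); print(current_clock())
E
```

```text
[-0.17049986 -0.03400995] [ 0.71980326 -0.69417812] [np.float64(0.3903801316584369), np.float64(0.13335184588737223), 0.15] [ 1.61362027e-01  1.35943767e-01  1.94399495e+00 -4.44089210e-16
  1.06165393e+00 -4.96732940e-01]
13.0667
contact False [-0.69571346  0.86308547  0.51115951]
tin_loose 237 [ 0.4858 -0.0028  0.0354  0.4861 -0.0128  0.0541] [-0.10098497 -0.11185814]
17.0917
```

View pics/a2.png

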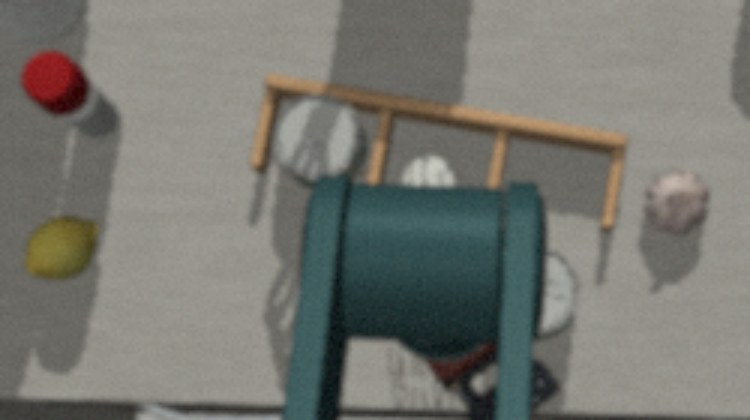

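The arm covers most of the tin; only its right edge shows, at about (560,290). I'll go to hover behind it and look with both cameras.

```bash
python3 - <<'E'
from h import *
c,s=np.cos(V[2]),np.sin(V[2]); M=np.array([[c,-s],[s,c]])
P=w(-.17,-.102,.15); q=best_q(P,V[2]+np.pi/2); print(P,inverse_kinematics(P,q))
move_ptp(P,q)
for n in("scene","top"):
    cc,W=cloud(n)
    for q in("tin_loose",):
        for r in mask(n,q)[:2]:
            k=topcirc(W,r["region"],.058); print(n,q,r["xy"],k, None if k[1] is None else (k[1][:2]-V[:2])@M)
            p=W[r["region"]]; p=p[abs(p[:,2]-.056)<.006]
            if len(p)>5: print("yr range",((p[:,:2]-V[:2])@M).min(0),((p[:,:2]-V[:2])@M).max(0))
    cv2.imwrite(f"pics/a3{n}.png",cc["image"]); print(current_clock())
E
```

```text
[np.float64(0.4189420166898782), np.float64(0.016955180457249586), 0.15] [-1.24626729e-01  1.45920055e-01  1.93137824e+00 -4.44089210e-16
  1.06429436e+00 -1.54999916e+00]
scene tin_loose [304.0, 261.0] (446, array([0.4838, 0.0058, 0.043 , 0.4829, 0.0037, 0.0555])) [-0.1042101  -0.10363874]
yr range [-0.14035481 -0.14253848] [-0.06217017 -0.06258837]
scene tin_loose [212.3, 214.8] (26, array([0.5099, 0.4028, 0.0155, 0.5114, 0.4073, 0.0506])) [-0.13591561  0.29295295]
yr range [-0.14775398  0.28390756] [-0.12520649  0.30829279]
18.0417
18.1417
```

View pics/a3top.png

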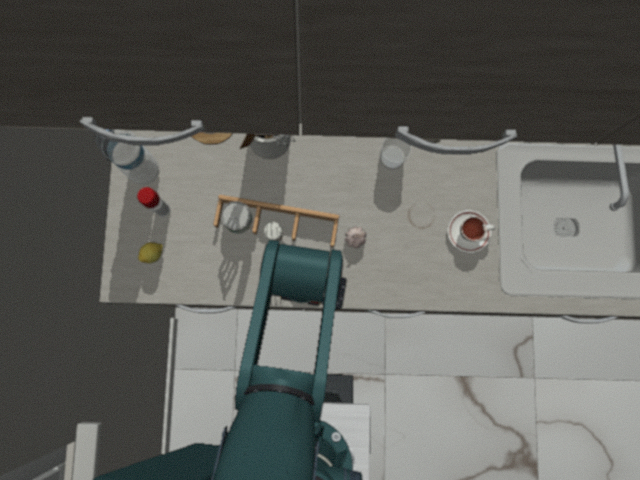

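View pics/a3scene.png

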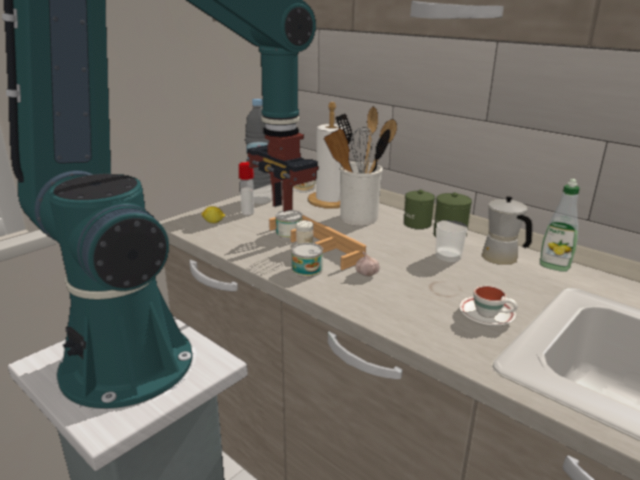

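In the scene view the tin is upright at (306,258) and lined up with the right bay. It measures rack (-0.104, -0.1035), and the jar and garlic are clear. Next is the straight push home.

```bash
python3 - <<'E'
from h import *
c,s=np.cos(V[2]),np.sin(V[2]); M=np.array([[c,-s],[s,c]])
servo_line(w(-.17,-.1025,.02),rate=.12); print(current_force())
r1=servo_line(w(-.085,-.1025,.02),rate=.05,contact_N=12)
r=servo_line(w(-.036,-.1025,.02),rate=.025,contact_N=12)
p=np.array(current_position()); print(r1,r,(p[:2]-V[:2])@M,current_clock())
servo_line(w(-.15,-.1025,.02),rate=.12); servo_line(w(-.15,-.1025,.19),rate=.2)
move_ptp([.16,-.5,.19],current_orientation())
sleep(.3)
for n in("top","scene"):
    cc,W=cloud(n)
    for q,h in(("tin_loose",.058),("tin_parked",.058),("small_jar",.072),("garlic",.05)):
        for r in mask(n,q)[:2]:
            k=topcirc(W,r["region"],h); print(n,q,round(r["conf"],2),k, None if k[1] is None else np.round((k[1][:2]-V[:2])@M,4))
    cv2.imwrite(f"pics/a4{n}.png",cc["image"] if n=="scene" else cv2.resize(cc["image"][170:310,130:380],None,fx=3,fy=3))
print(current_clock())
E
```

```text
[0.94267416 0.14402029 0.17910609]
False True [-0.04755519 -0.1025258 ] 22.7083
top tin_loose 0.87 (657, array([ 0.5828, -0.0073,  0.038 ,  0.5833, -0.0078,  0.0544])) [-0.0044 -0.1023]
top tin_loose 0.3 (77, array([0.5735, 0.0973, 0.0234, 0.5654, 0.0952, 0.0663])) [-0.0287 -0.0001]
top tin_parked 0.75 (648, array([0.6126, 0.1946, 0.0382, 0.6121, 0.1942, 0.0546])) [-0.0041  0.1018]
top small_jar 0.82 (252, array([0.5731, 0.0973, 0.023 , 0.572 , 0.0971, 0.0703])) [-0.0291 -0.0002]
top garlic 0.63 (121, array([ 0.5709, -0.111 ,  0.0206,  0.57  , -0.1111,  0.0438])) [-0.0011 -0.2066]
scene tin_loose 0.81 (396, array([ 0.5818, -0.0089,  0.0416,  0.5798, -0.0109,  0.0553])) [-0.0051 -0.104 ]
scene tin_parked 0.74 (291, array([0.5909, 0.1729, 0.0675, 0.6079, 0.1897, 0.0552])) [-0.0225  0.0772]
scene tin_parked 0.4 (0, None) None
scene small_jar 0.73 (122, array([0.5698, 0.0924, 0.0221, 0.5641, 0.0893, 0.0709])) [-0.0317 -0.0055]
scene garlic 0.57 (7, None) None
27.6083
```

View pics/a4top.png

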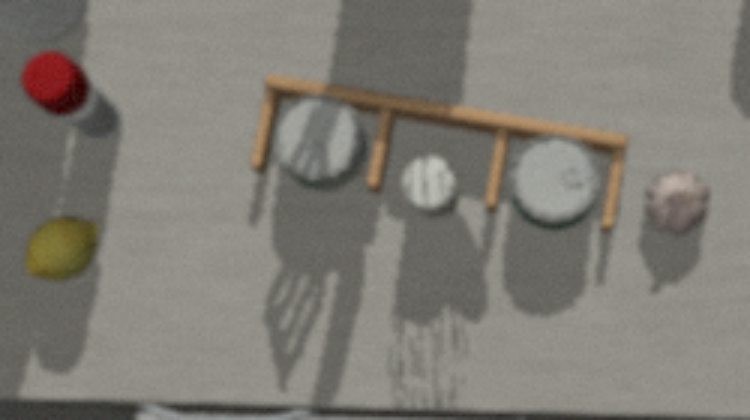

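View pics/a4scene.png

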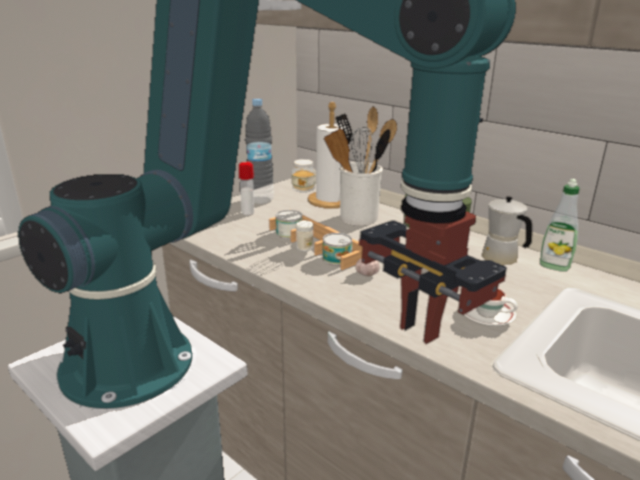

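Both tins are against the rail, at (320,140) and (553,180) in the enlarged top view. The jar, garlic, lemon and cruet are at the same pixels as before.

```bash
python3 -c "
from bench import *
close_job()"
```

```text
the job is handed in; nothing more can be done
```

Both tins are fully home against the back rail, and I handed the job in at about 27.6 s on the robot's clock. `close_job()` gives no verdict, so this rests on my own last checks.

**What I did:** I pushed the parked tin home in the left bay with two slightly open fingers. I then pushed the loose tin diagonally to the mouth of the empty right bay and straight in. Both final pushes stopped on contact, with the tool where a tin at home should put it.

**Last checks (top camera, rack frame; home is x = -4.0 mm):**

| Thing | x (mm) | y (mm) |
|---|---|---|
| tin_parked | -4.1 | +101.8 |
| tin_loose | -4.4 | -102.3 |

- **Upright:** both tins' top faces measured about 55 mm high, as they did at the start, so they are standing flat.
- **Bystanders:** the jar's measured position changed by less than 1 mm and the garlic's by about 3 mm, which is within measuring noise. The lemon and cruet look the same in the pictures. I did not measure the cup and saucer at the end; the fingers never went near them at low height.

**Disagreement:** the scene camera put tin_parked at x = -22.5 mm, y = +77 mm. Its fitted circle had a 67 mm radius, far larger than a tin's 37.5 mm, so the outline probably took in something else and I discarded it. For tin_loose that camera agreed with the top one, at -5.1 mm, -104 mm.

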